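Index the sample turntable with its worm crank and lock it

TASK

Wind the red crank clockwise (seen from above, two to three turns) until the sample turntable has moved on by one division and the next slot in its rim is under the yellow bracket, then take the blue locking pin from its wooden block and put it fully home through the bracket into that slot, and let go. The crank's arm is adjustable and its spindle a little off the middle of its rubber boss, so let the handle lead you and keep the pull on it towards or away from the spindle under 15 N, do not force the pin down (under 40 N), and leave the other goods where they are.

Things in the scene. Friction and masses are not known exactly. Their poses are not given: they have to be found in the camera images.
- stand: green steel stand, fixed; origin on the table under the turntable's upright axis. Turntable: about 245 mm across, low sample cups on it, eight slots 45 degrees apart in its rim; driven only by the crank through a self-locking worm, 24 crank turns to one turn of the table, both the same way round.
- turntable (a joint): angle of the turntable, rad, growing clockwise seen from above. 0: the previous slot is under the yellow bracket; 0.785 (one division): the next slot is under it. Starts 0.06 to 0.21 past 0. A division is 3 clockwise turns of the crank. It can be wound back if overshot.
- handle: red upright crank handle, 22 mm diameter, 46 mm tall, origin at its centre, 124 mm above the table; the crank arm is 26 mm below. It spins freely on its own axis and runs on a level circle of 36 to 46 mm radius (adjustable arm) about the true spindle. Turning takes 3 N; its rubber seat gives 0.2 mm per N along the arm. More than 15 N towards or away from the spindle harms it.
- post (a joint): how far the handle is pushed out of its rest place in the rubber seat, along the crank arm, m: 0 at rest, positive away from the spindle; 5 N per mm. Harmed beyond 0.003 either way.
- boss (a point): centre of the round black rubber boss (60 mm across) on the 110 mm square green gearbox, given at the height of the handle's centre. The upright spindle axis lies 4 to 12 mm to one side of this point, so the circle must be found by feel, giving way to the side force.
- pin: loose locking pin, upright, 80 g: blue grip 24 mm diameter, 46 mm tall; below it a steel shank 12 mm diameter, 32 mm long, tapered tip. Origin at the grip's centre: the grip's underside is 23 mm and the tip 55 mm lower. It starts in a hole in a wooden block (60 mm square, 45 mm tall), grip resting on the block.
- lock_hole (a point): middle of the mouth of the upright 13.6 mm hole in the yellow bracket (36 mm square, 14 mm thick, top 66 mm above the table). The turntable's rim passes 18 mm below this point, its slots 15.6 mm wide. Pin home: its grip rests on the bracket, pin origin 23 mm above this point; with no slot below, it stops on the rim 14 mm higher.
- syrup: bystander: yellow juice bottle, 62 mm across, 170 mm tall; origin under its foot. Leave alone.
- sauce: bystander: brown jar with red lid, 68 mm across, 130 mm tall; origin under its foot. Leave alone.
- red_lump: bystander: loose lump of red clay, about 60 mm; origin under its foot. Leave alone.
- grey_stone: bystander: loose grey stone, about 52 mm; origin under its foot. Leave alone.
- dark_lump: bystander: loose dark red lump, about 50 mm; origin under its foot. Leave alone.
- scoop: bystander: spoon lying on the table; origin under its middle. Leave alone.
- sample_bowl: bystander: blue bowl, 100 mm across, 45 mm tall; origin under its foot. Leave alone.
There are look-alikes about, which are no part of the job. There is more than one size of the pin; the one meant has the size given above.

How it is judged (in metres and radians):
On the way:
1. the turntable has been wound on by one division with the crank (0.785 rad, within 0.022) (value of joint turntable between 0.763 and 0.808 rad), for 0.2 s.
At the end, for the whole second after the job is handed in: the turntable stands at one division (0.785 rad within 0.022), the pin is upright and fully home in the bracket (its grip within 3.5 mm of resting on the bracket, its axis within 4 mm of the hole's), at rest and released (all of step 1 and z of pin in the frame of lock_hole between 0.019 and 0.0265 m and horizontal distance between pin and lock_hole below 0.004 m and angle between pin's own z axis and vertical below 0.12 rad and linear speed of pin below 0.02 m/s and contact force between the fingers and pin below 0.1 N); the robot touches nothing.
It fails at once if the crank handle is pushed or pulled along its arm with more than about 15 N (its seat gives more than 3 mm) (value of joint post above 0.003 m or value of joint post below -0.003 m).
It fails at once if the pin is forced against the stand with more than 40 N (contact force between pin and stand above 40 N).
It fails at once if a bystander is pushed more than 30 mm (distance of any of syrup, sauce, red_lump, grey_stone, dark_lump, scoop, sample_bowl from where it was at the start of the episode above 0.03 m).
It also fails if it takes over 72 s, if anything falls off the work surface, if the arm or the gripper's body presses on something with over 40 N, if the wrist force passes 120 N, or if a joint passes its speed limit or range.

ROBOT

A 6-joint arm with a two-finger parallel gripper is mounted at the origin on the work surface. World frame = base frame: x ahead of the robot, y to its left, z up, the work surface at z = 0. Lengths are in mm, angles in rad, forces in N, time in s.
With the tool pointing down it reaches from about 300 to 775 mm from the base axis. Payload 14.6 kg.
Tool frame: the origin (TCP) lies midway between the tips of the shut fingers; the grasp point (between the pads) lies 19 mm behind it; z points along the fingers, y is the line along which they close (so a half turn about z gives the same grasp; the last joint's range is limited). The gripper opens to 94 mm and grips with 3 to 60 N. Pads are 16 mm wide; open, the fingers measure 119 mm over their backs; the gripper's body (75 mm by 177 mm) begins 78 mm behind the grasp point.
Start: joints at [1.133, 0.3, 1.521, -0, 1.321, -0.067], TCP at [199.295, 512.612, 205.446] pointing down, gripper open.
Joint ranges: [-3.03, 3.03], [-0.79, 2.21], [0.23, 2.52], [-1.04, 4.18], [0, 3.07], [-2.55, 2.55]. Speed limits (rad/s): [2.22, 2.22, 2.57, 3.14, 3.14, 3.14].

INTERFACE

Orientations are given as a unit quaternion [x, y, z, w].
In Python, from bench import arm, capture, ticket gives the robot as it stands.
- The arm moves only by the tool send_rows, never from a script. Its argument "commands" is one flat list of numbers, 6 for each row, row after row: the shift along the tool's x, y, z in cm, then the turn, a rotation vector about the tool's x, y, z in rad. In form: [x, y, z, ax, ay, az, x, y, z, ax, ay, az, ...]. A call has 1 to 20 rows; each row shifts and turns the commanded pose from where the row before left it, along the tool's axes as they then stand; what a row does not reach is not made up. A row lasts 1/10 s, in which the tool goes at most 50 mm and 8.59 degrees, less where a joint would pass 70% of its speed; a pose out of reach is approached as far as the arm can. A call is refused whole if a number of a shift passes 5 or a number of a turn 0.15, either way. A call with a gripper value outside its range is refused whole. "gripper" is the finger opening in cm, from 0 to 9.4, set as the call begins (left out, the last holds). The fingers move at their own pace and stop on an object; the grip force is fixed at half the most. Time passes only in rows, so rows that do not move let the fingers close. It gives the time, the measured TCP pose, the force, the opening and the grip force at its end, in the units of the state.
- arm.sense(): the state, without advancing time (a new reading comes with each control period).
- capture(name): name is "scene" or "top" or "wrist"; returns a dict with "color" (480x640x3 uint8, red, green, blue), "depth" (480x640 float32, mm along the optical axis (not along the pixel's ray), 0 where there is no reading), "camera_matrix" (3x3 intrinsics, pixels), "R" (3x3) and "t" (3): a world point X has camera coordinates R X + t. Camera axes: x right, y down, z forward; pixel columns grow to the right and rows downward; lengths in mm; the calibration is good to about 2 mm. A picture is of the moment at which its call begins.
- ticket.finish_job(): hands the job in; it is judged then, once.
The state is a dict: "time_s": time; "joint_positions": joint angles; "dq": joint speeds; "joint_efforts": joint torques, N m; "tcp_pos": TCP position; "tcp_rot": TCP orientation; "contact_force": force on the tool from outside, world axes, zero at the start; "moment": the same for the moment, N m; "width": opening from 0.0 (shut) to 1.0 (fully open); "finger_force": force on a finger pad.
Only numpy, scipy, OpenCV 4.12 (cv2) and the standard library are available. Lean on these libraries where they do the work, as an engineer would, in place of code of your own. Each camera call takes 0.05 s, during which the arm holds its last target. There are 200 camera calls.

## Working session

There is one attempt and no reset: what is moved stays moved. The work goes in short steps, Python scripts to look and compute and a tool call to move; the robot and the scene stay as the last step left them, time stands still between calls to the robot, and variables do not carry over. Pictures are saved under pics/ and viewed, at most 10 in all, crops included, and the job is handed in when it is done.

Besides the shell and the picture viewer there is one more tool, called after "Request:" as a command line: name --argument value ..., lists and objects as JSON in quotes. send_rows: Moves the arm, as the interface text tells. Its arguments: {"type":"object","properties":{"commands":{"type":"array"},"gripper":{"type":"number"}},"required":["commands"]}

```bash
mkdir -p pics
cat > h.py <<'E'
import numpy as np, cv2, pickle
from bench import arm, capture, ticket
def shot(name,f):
    c=capture(name); pickle.dump(c,open(f'pics/{f}.pkl','wb')); cv2.imwrite(f'pics/{f}.png',c['color'][:,:,::-1]); return c
def load(f): return pickle.load(open(f'pics/{f}.pkl','rb'))
def px(c,u,v,z=None):
    # world point at pixel: by depth, or intersect plane z
    K,R,t=c['camera_matrix'],np.array(c['R']),np.array(c['t'])
    r=np.linalg.inv(K)@np.array([u,v,1.])
    if z is None:
        d=np.median(c['depth'][int(v)-1:int(v)+2,int(u)-1:int(u)+2]); return R.T@(r*d-t)
    o=-R.T@t; w=R.T@r; return o+w*(z-o[2])/w[2]
E
python3 - <<'E'
from h import *
a=shot('top','top1'); b=shot('scene','scene1')
s=arm.sense(); print({k:np.round(s[k],3) for k in s})
E
```

```text
{'time_s': np.float64(0.1), 'joint_positions': array([ 1.133,  0.3  ,  1.522,  0.   ,  1.321, -0.067]), 'dq': array([ 0.001, -0.004, -0.004, -0.   , -0.001,  0.001]), 'joint_efforts': array([-1.0000e-03, -5.3265e+01, -3.5328e+01,  7.1000e-02,  2.4000e-02,
       -0.0000e+00]), 'tcp_pos': array([199.192, 512.409, 204.955]), 'tcp_rot': array([ 0.184,  0.983, -0.   , -0.   ]), 'contact_force': array([-0.48 ,  0.107, -0.543]), 'moment': array([-0.03 , -0.003,  0.008]), 'finger_force': np.float64(0.0), 'width': np.float64(1.001)}
```

View pics/top1.png

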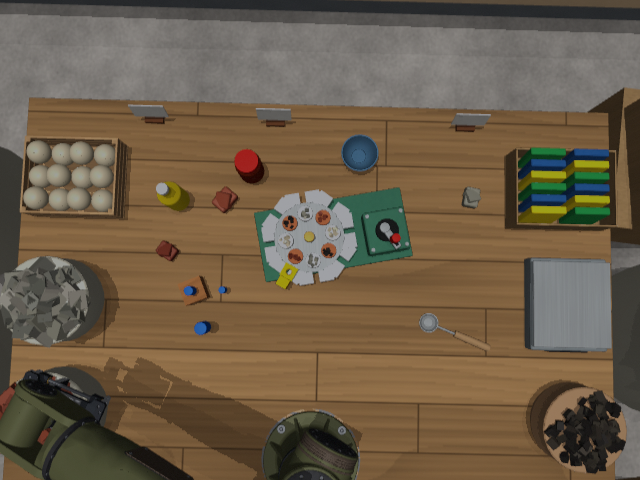

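View pics/scene1.png

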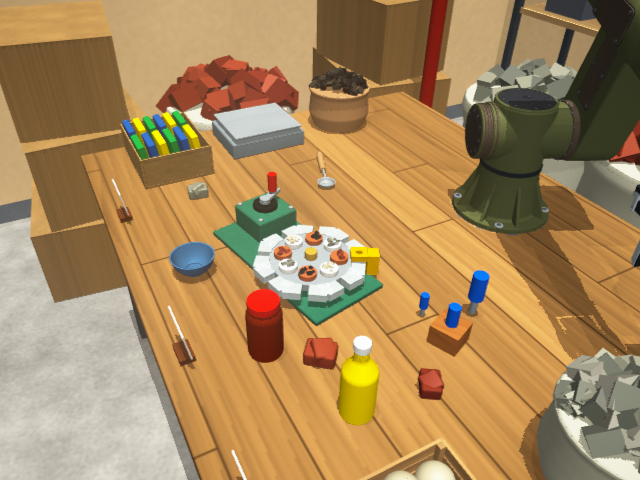

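Top view: handle at about (396,239), boss (387,231), bracket (287,275), pin in its block (190,291); the other blue pins at (203,328) and (223,290) are decoys. Next I'll enlarge this area.

Run:
```python
from h import *
a=load('top1'); im=a['color'][:,:,::-1]
c1=cv2.resize(im[180:290,340:420],None,fx=5,fy=5,interpolation=cv2.INTER_CUBIC)
c2=cv2.resize(im[240:350,170:240],None,fx=5,fy=5,interpolation=cv2.INTER_CUBIC)[:, :]
c3=cv2.resize(im[240:300,262:312],None,fx=5,fy=5,interpolation=cv2.INTER_CUBIC)
w=np.zeros((600,800,3),np.uint8); w[:550,:400]=c1; w[:550,400:750]=c2; cv2.imwrite('pics/crop1.png',w)
w=cv2.resize(im[180:300,250:420],None,fx=4.5,fy=4.5,interpolation=cv2.INTER_CUBIC); cv2.imwrite('pics/crop2.png',w)
for n,(u,v,z) in dict(handle=(396,239,147),boss=(387,231,98),brk=(288,273,66),pin=(189,290,91),table=(310,240,60),small=(223,290,40),big=(203,328,60)).items(): print(n,px(a,u,v).round(),px(a,u,v,z).round(1))
# red and blue centroid from depth
for n,u0,v0,u1,v1,f in [('handle',385,228,406,250,lambda r,g,b:(r>120)&(g<70)&(b<70)),('pin',178,280,202,300,lambda r,g,b:(b>120)&(r<90)),('brk',272,258,302,292,lambda r,g,b:(r>150)&(g>130)&(b<90))]:
    c=a['color'][v0:v1,u0:u1].astype(int); m=f(c[...,0],c[...,1],c[...,2]); vv,uu=np.nonzero(m)
    P=np.array([px(a,u+u0,v+v0) for u,v in zip(uu,vv)]); top=P[P[:,2]>P[:,2].max()-8]
    print(n,len(P),P[:,2].min().round(),P[:,2].max().round(),'topc',top.mean(0).round(1),top.min(0).round(),top.max(0).round())
```

```text
handle [ 568. -197.  145.] [ 568.  -196.7  147. ]
boss [ 592. -181.   99.] [ 592.5 -180.7   98. ]
brk [482.  69.  47.] [481.3  67.9  66. ]
pin [432. 314.  90.] [431.7 313.9  91. ]
table [568.  14.  63.] [568.2  13.7  60. ]
small [434. 234.  59.] [433.7 236.9  40. ]
big [339. 272. 103.] [335.9 280.9  60. ]
handle 56 96.0 149.0 topc [ 572.1 -196.3  146.3] [ 563. -207.  143.] [ 581. -187.  149.]
pin 64 81.0 93.0 topc [431.6 316.9  90.2] [422. 306.  87.] [442. 327.  93.]
brk 238 61.0 68.0 topc [475.3  73.3  64.5] [445.  45.  61.] [507.  98.  68.]
```

View pics/crop2.png

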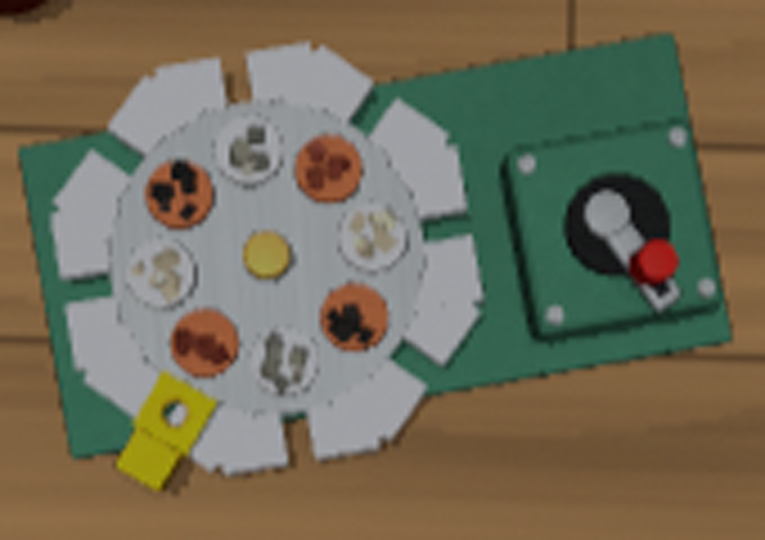

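View pics/crop1.png

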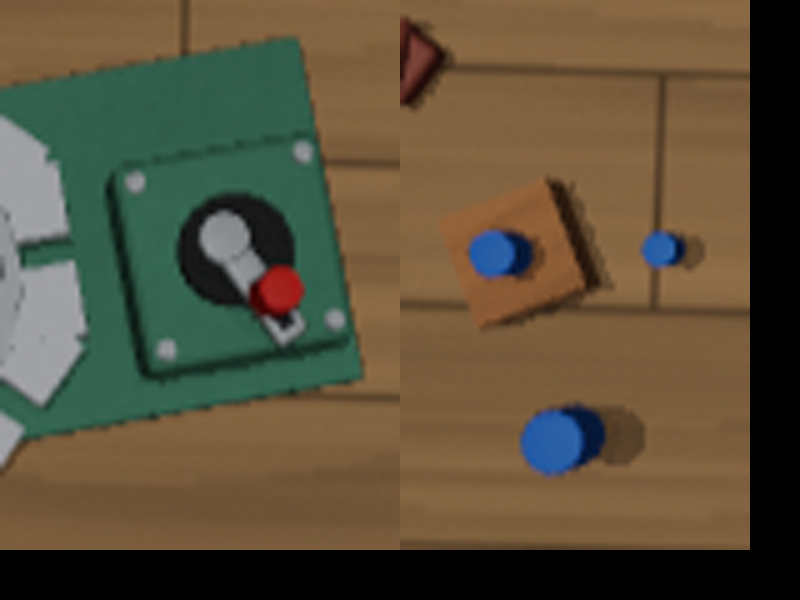

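```bash
cat >> h.py <<'E'
from scipy.spatial.transform import Rotation as Ro
def totool(d): return (Ro.from_quat(arm.sense()['tcp_rot']).inv().apply(np.array(d,float))/10).round(3)
E
python3 - <<'E'
from h import *
a=load('top1')
for n,u,v,z in [('handle',395.6,237.8,147),('hub',384.9,227.3,105),('hub',384.9,227.3,115),('boss',387.3,230.2,95),('hole',288.9,271.6,66),('tcentre',309.3,236.4,60),('pin',189.0,290.7,91)]: print(n,z,px(a,u,v,z).round(1), px(a,u,v).round(1))
s=arm.sense(); print(totool(np.array([568,-130,290])-s['tcp_pos']))
E
```

```text
handle 147 [ 571.  -195.7  147. ] [ 570.8 -195.5  148.3]
hub 105 [ 601.  -174.4  105. ] [ 601.4 -174.8  101.9]
hub 115 [ 599.8 -173.1  115. ] [ 601.4 -174.8  101.9]
boss 95 [ 594.9 -181.8   95. ] [ 594.2 -181.   101.3]
hole 66 [484.9  65.7  66. ] [485.7  66.7  43.3]
tcentre 60 [577.6  15.8  60. ] [577.1  15.7  65.2]
pin 91 [430.  313.8  91. ] [430.  314.   90.2]
[-57.653 -46.519  -8.461]
```

Request:
send_rows --commands '[-2.9,-2.35,-0.42,0,0,0,-2.9,-2.35,-0.42,0,0,0,-2.9,-2.35,-0.42,0,0,0,-2.9,-2.35,-0.42,0,0,0,-2.9,-2.35,-0.42,0,0,0,-2.9,-2.35,-0.42,0,0,0,-2.9,-2.35,-0.42,0,0,0,-2.9,-2.35,-0.42,0,0,0,-2.9,-2.35,-0.42,0,0,0,-2.9,-2.35,-0.42,0,0,0,-2.9,-2.35,-0.42,0,0,0,-2.9,-2.35,-0.42,0,0,0,-2.9,-2.35,-0.42,0,0,0,-2.9,-2.35,-0.42,0,0,0,-2.9,-2.35,-0.42,0,0,0,-2.9,-2.35,-0.42,0,0,0,-2.9,-2.35,-0.42,0,0,0,-2.9,-2.35,-0.42,0,0,0,-2.9,-2.35,-0.42,0,0,0,-2.9,-2.35,-0.42,0,0,0]' --gripper 5

```text
time_s: 2.1
tcp_pos: [570.0, -137.1, 289.2]
tcp_rot: [0.184, 0.983, 0.0, -0.0]
contact_force: [0.0, 1.1, 0.2]
width: 0.533
finger_force: 0.0
```

Request:
send_rows --commands '[0,0,0,0,0,0.145,0,0,0,0,0,0.145,0,0,0,0,0,0.145,0,0,0,0,0,0.145,0,0,0,0,0,0.145,0,0,0,0,0,0.145,0,0,0,0,0,0.145,0,0,0,0,0,0.145,0,0,0,0,0,0.145,0,0,0,0,0,0.145,0,0,0,0,0,0.145,0,0,0,0,0,0.145,0,0,0,0,0,0.145,0,0,0,0,0,0.145,0,0,0,0,0,0.13,0,0,0,0,0,0]'

```text
time_s: 3.7
tcp_pos: [569.5, -135.6, 289.1]
tcp_rot: [0.954, 0.3, -0.0, -0.0]
contact_force: [-0.4, -0.4, -0.0]
width: 0.53
finger_force: 0.0
```

Run:
```python
from h import *
c=shot('wrist','w1'); s=arm.sense(); print({k:np.round(s[k],3) for k in ('time_s','tcp_pos','tcp_rot','joint_positions','contact_force','width')})
print(c['R'].round(3).tolist(),(-c['R'].T@c['t']).round(1), c['camera_matrix'][0,0])
```

```text
{'time_s': np.float64(3.75), 'tcp_pos': array([ 569.507, -135.572,  289.174]), 'tcp_rot': array([ 0.953,  0.302, -0.   , -0.   ]), 'joint_positions': array([-0.296,  0.335,  1.283,  0.   ,  1.524,  0.661]), 'contact_force': array([ 0.626, -0.928,  0.115]), 'width': np.float64(0.532)}
[[0.572, -0.82, -0.0], [-0.788, -0.549, 0.278], [-0.228, -0.158, -0.961]] [635.5 -89.3 469.1] 356.09243703943577
```

View pics/w1.png

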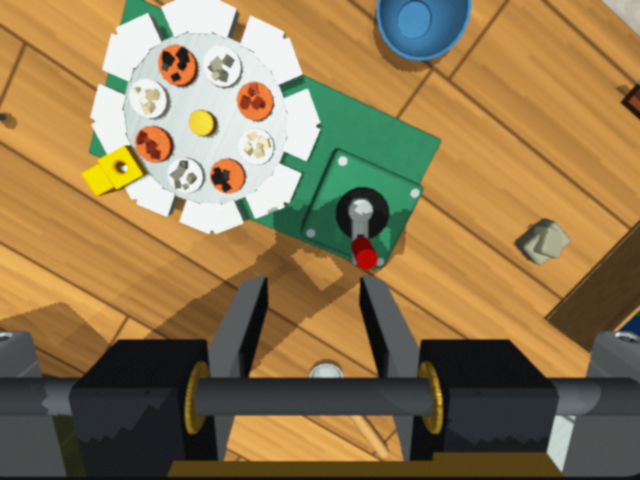

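Wrist view: handle top at (366,257), hub at (361,209), bracket hole at (122,167), turntable centre at (202,123), with the rim slots visible. I'll read the slot phase from a rectified polar strip.

```bash
cat > phase.py <<'E'
from h import *
def proj(c,P):
    q=(np.array(c['R'])@np.asarray(P,float).T).T+c['t']; q=(c['camera_matrix']@q.T).T; return q[:,:2]/q[:,2:]
def phase(c,ctr,hole,z=48,rs=(112,119)):
    th=np.deg2rad(np.arange(0,360,.25)); prof=[]
    g=cv2.cvtColor(c['color'],cv2.COLOR_RGB2HSV)
    g=((g[...,1]<60)&(g[...,2]>100)).astype(np.float32)
    for r in np.arange(*rs):
        p=proj(c,np.c_[ctr[0]+r*np.cos(th),ctr[1]+r*np.sin(th),np.full(th.size,z)]).astype(np.float32)
        prof.append(cv2.remap(g,p[:,0],p[:,1],cv2.INTER_LINEAR).ravel())
    prof=np.mean(prof,0)
    dark=np.rad2deg(th)[prof<.5]; seg=np.split(dark,np.nonzero(np.diff(dark)>1)[0]+1)
    print('dark',[(round(s[0],1),round(s[-1],1)) for s in seg])
    h=np.degrees(np.arctan2(hole[1]-ctr[1],hole[0]-ctr[0]))%360
    print('hole dir',round(h,2),'r',np.hypot(*(np.array(hole)-ctr)[:2]).round(1))
E
python3 - <<'E'
from phase import *
for f,cp,hp in [('w1',(202,123),(122,167)),('top1',(309.3,236.4),(288.9,271.6))]:
    c=load(f); zc=65
    ctr=px(c,*cp,zc)[:2]; hole=px(c,*hp,66)[:2]; print(f,ctr.round(1),hole.round(1)); phase(c,ctr,hole)
c=load('w1')
print('handle',px(c,366,257,147),px(c,366,257)); print('hub',px(c,361,209,102),px(c,361,209))
im=c['color'][:,:,::-1]
l=cv2.resize(im[90:230,70:220],None,fx=2.6,fy=2.6,interpolation=2);r=cv2.resize(im[140:280,300:450],None,fx=2.6,fy=2.6,interpolation=2)
cv2.imwrite('pics/crop3.png',np.hstack([l,r]))
E
```

```text
w1 [578.2  17.5] [486.9  66.9]
dark [(np.float64(8.2), np.float64(15.0)), (np.float64(53.2), np.float64(59.5)), (np.float64(97.8), np.float64(104.2)), (np.float64(140.2), np.float64(150.8)), (np.float64(152.0), np.float64(159.5)), (np.float64(187.2), np.float64(194.0)), (np.float64(232.8), np.float64(239.0)), (np.float64(278.0), np.float64(284.5)), (np.float64(323.2), np.float64(329.8))]
hole dir 151.55 r 103.9
top1 [577.1  15.7] [484.9  65.7]
dark [(np.float64(8.0), np.float64(15.5)), (np.float64(53.0), np.float64(59.3)), (np.float64(97.5), np.float64(103.8)), (np.float64(141.0), np.float64(160.0)), (np.float64(187.0), np.float64(194.2)), (np.float64(233.0), np.float64(239.5)), (np.float64(278.8), np.float64(285.2)), (np.float64(323.5), np.float64(330.5))]
hole dir 151.52 r 104.8
handle [ 573.54124322 -193.62768125  147.        ] [ 573.79523486 -193.20012783  148.31965756]
hub [ 604.17633683 -171.77679261  102.        ] [ 604.20722599 -171.69551531  102.36165194]
```

View pics/crop3.png

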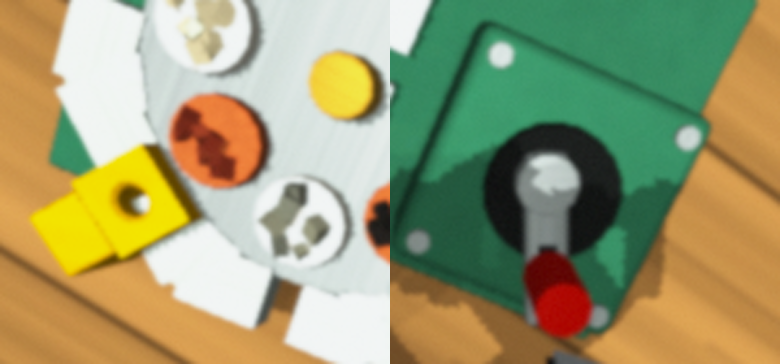

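Request:
send_rows --commands '[-1.07,1.65,0,0,0,0,-1.07,1.65,0,0,0,0,-1.08,1.66,0,0,0,0,0,0,3.0,0,0,0,0,0,3.0,0,0,0,0,0,3.0,0,0,0,0,0,3.0,0,0,0,0,0,3.0,0,0,0,0,0,1.4,0,0,0,0,0,1.4,0,0,0,0,0,0,0,0,0,0,0,0,0,0,0]'

```text
time_s: 4.95
tcp_pos: [572.1, -194.9, 112.4]
tcp_rot: [0.954, 0.301, 0.0, 0.0]
contact_force: [-0.2, -0.8, 0.1]
width: 0.535
finger_force: 0.0
```

Request:
send_rows --commands '[0,0,0,0,0,0,0,0,0,0,0,0,0,0,0,0,0,0,0,0,0,0,0,0,0,0,0,0,0,0,0,0,0,0,0,0,0,0,0,0,0,0,0,0,0,0,0,0]' --gripper 1.8

```text
time_s: 5.75
tcp_pos: [571.8, -194.8, 111.7]
tcp_rot: [0.954, 0.301, 0.0, 0.0]
contact_force: [-1.0, 0.3, 5.7]
width: 0.228
finger_force: 30.0
```

Run:
```python
from h import *
c=shot('wrist','w2'); s=arm.sense(); print({k:np.round(s[k],3) for k in ('time_s','tcp_pos','tcp_rot','contact_force','width','finger_force')})
```

```text
{'time_s': np.float64(5.8), 'tcp_pos': array([ 571.783, -194.762,  111.742]), 'tcp_rot': array([0.954, 0.301, 0.   , 0.   ]), 'contact_force': array([-0.024, -0.152,  5.694]), 'width': np.float64(0.23), 'finger_force': np.float64(29.998)}
```

View pics/w2.png

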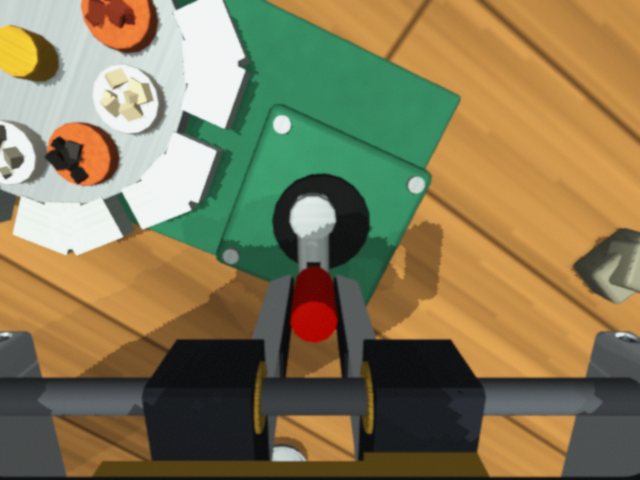

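The handle is gripped, with its top at (314,322) and the hub at (313,217).

Run:
```python
from h import *
c=load('w2'); h=px(c,314,322,147); u=px(c,313,217,102); d=u-h; print(h.round(1),u.round(1),np.hypot(*d[:2]),np.degrees(np.arctan2(d[1],d[0])),px(c,313,217))
```

```text
[ 571.7 -194.9  147. ] [ 603.1 -172.3  102. ] 38.71700423301017 35.67667642449279 [ 603.25912459 -172.17429276  102.84790021]
```

Request:
send_rows --commands '[0.131,-0.996,0,0,0,0,0.385,-0.928,0,0,0,0,0.612,-0.797,0,0,0,0,0.797,-0.612,0,0,0,0,0,0,0,0,0,0]'

```text
time_s: 6.3
tcp_pos: [569.0, -154.8, 111.7]
tcp_rot: [0.954, 0.301, 0.001, -0.0]
contact_force: [1.9, 2.2, 5.4]
width: 0.229
finger_force: 30.0
```

```bash
cat > f.py <<'E'
from h import *
s=arm.sense(); R=Ro.from_quat(s['tcp_rot']); f=R.inv().apply(s['contact_force']); p=R.inv().apply(s['tcp_pos']-np.array([571.8,-194.8,111.7]))
print('t',s['time_s'].round(2),'rel tool mm',p.round(2),'F tool',f.round(1))
a=np.arctan2(p[1],p[0]-38.5); print('phi',np.degrees(a)%360,'r',np.hypot(p[0]-38.5,p[1]).round(2),'radial F',(f[0]*np.cos(a)+f[1]*np.sin(a)).round(2),'tang',(-f[0]*np.sin(a)+f[1]*np.cos(a)).round(2),'w',s['width'].round(3))
E
python3 f.py
```

```text
Traceback (most recent call last):
  File "f.py", line 3, in <module>
    print('t',s['time_s'].round(2),'rel tool mm',p.round(2),'F tool',f.round(1))
              ^^^^^^^^^^^^^^^^^
AttributeError: 'float' object has no attribute 'round'
```

```bash
sed -i "s/s\['time_s'\].round(2)/s['time_s']/; s/s\['width'\].round(3)/s['width']/" f.py; python3 f.py
```

```text
t 6.3 rel tool mm [ 2.066e+01 -3.441e+01  1.000e-02] F tool [ 2.8 -0.7 -5.4]
phi 242.59657583285036 r 38.75 radial F -0.68 tang 2.82 w 0.22855439678573503
```

Request:
send_rows --commands '[0.928,-0.385,0,0,0,0,0.996,-0.131,0,0,0,0,0.996,0.131,0,0,0,0,0.928,0.385,0,0,0,0,0,0,0,0,0,0]'

```text
time_s: 6.8
tcp_pos: [601.0, -134.3, 111.7]
tcp_rot: [0.954, 0.301, 0.001, 0.001]
contact_force: [2.8, -3.2, 6.0]
width: 0.23
finger_force: 30.0
```

```bash
python3 f.py
```

```text
t 6.8 rel tool mm [ 5.862e+01 -3.277e+01 -1.000e-02] F tool [ 0.5  4.2 -6. ]
phi 301.55409277869893 r 38.45 radial F -3.36 tang 2.64 w 0.2304809435574261
```

Request:
send_rows --commands '[0.797,0.612,0,0,0,0,0.612,0.797,0,0,0,0,0.385,0.928,0,0,0,0,0.131,0.996,0,0,0,0,0,0,0,0,0,0]'

```text
time_s: 7.3
tcp_pos: [635.0, -151.8, 111.6]
tcp_rot: [0.954, 0.3, -0.0, 0.0]
contact_force: [-2.9, -4.6, 7.8]
width: 0.227
finger_force: 30.0
```

```bash
python3 f.py
```

```text
t 7.3 rel tool mm [76.43  0.94 -0.  ] F tool [-5.   2.1 -7.7]
phi 1.415719671659416 r 37.94 radial F -4.98 tang 2.24 w 0.22689190830248748
```

Request:
send_rows --commands '[-0.229,0.983,0,0,0,0,-0.38,0.916,0,0,0,0,-0.604,0.787,0,0,0,0,-0.787,0.604,0,0,0,0,-0.916,0.38,0,0,0,0,-0.983,0.129,0,0,0,0,-0.983,-0.129,0,0,0,0,-0.916,-0.38,0,0,0,0,0,0,0,0,0,0]'

```text
time_s: 8.2
tcp_pos: [605.2, -210.7, 111.7]
tcp_rot: [0.954, 0.301, -0.0, -0.0]
contact_force: [-2.4, 2.1, 7.2]
width: 0.226
finger_force: 30.0
```

```bash
sed -i 's/38\.5/38.0/g' f.py; python3 f.py
```

```text
t 8.2 rel tool mm [18.27 32.17 -0.04] F tool [-0.7 -3.1 -7.2]
phi 121.52132226397785 r 37.74 radial F -2.29 tang 2.26 w 0.22617135657966844
```

Request:
send_rows --commands '[-0.787,-0.604,0,0,0,0,-0.604,-0.787,0,0,0,0,-0.38,-0.916,0,0,0,0,-0.129,-0.983,0,0,0,0,0.129,-0.983,0,0,0,0,0.38,-0.916,0,0,0,0,0,0,0,0,0,0]'

```text
time_s: 8.9
tcp_pos: [564.8, -174.9, 111.7]
tcp_rot: [0.954, 0.301, 0.0, -0.0]
contact_force: [-1.4, 3.0, 6.9]
width: 0.229
finger_force: 30.0
```

```bash
python3 f.py
```

```text
t 8.9 rel tool mm [  5.68 -20.37   0.04] F tool [ 0.5 -3.2 -6.9]
phi 212.21656001347677 r 38.21 radial F 1.26 tang 3.03 w 0.22918593926552924
```

Request:
send_rows --commands '[0.604,-0.787,0,0,0,0,0.787,-0.604,0,0,0,0,0.916,-0.38,0,0,0,0,0.983,-0.129,0,0,0,0,0.983,0.129,0,0,0,0,0.916,0.38,0,0,0,0,0.787,0.604,0,0,0,0,0.604,0.787,0,0,0,0,0.38,0.916,0,0,0,0,0.129,0.983,0,0,0,0,0,0,0,0,0,0]'

```text
time_s: 10.0
tcp_pos: [634.4, -152.0, 111.7]
tcp_rot: [0.954, 0.301, 0.0, 0.0]
contact_force: [-0.5, -3.3, 8.2]
width: 0.228
finger_force: 30.0
```

```bash
python3 f.py
```

```text
t 10.0 rel tool mm [75.85  0.8   0.  ] F tool [-2.3  2.5 -8.2]
phi 1.2171156125419313 r 37.86 radial F -2.26 tang 2.52 w 0.22792359943644866
```

Request:
send_rows --commands '[-0.129,0.983,0,0,0,0,-0.38,0.916,0,0,0,0,-0.604,0.787,0,0,0,0,-0.787,0.604,0,0,0,0,-0.916,0.38,0,0,0,0,-0.983,0.129,0,0,0,0,-0.983,-0.129,0,0,0,0,-0.916,-0.38,0,0,0,0,-0.787,-0.604,0,0,0,0,-0.604,-0.787,0,0,0,0,-0.38,-0.916,0,0,0,0,-0.129,-0.983,0,0,0,0,0.129,-0.983,0,0,0,0,0.38,-0.916,0,0,0,0,0,0,0,0,0,0]'

```text
time_s: 11.5
tcp_pos: [564.7, -174.9, 111.7]
tcp_rot: [0.954, 0.301, -0.0, -0.0]
contact_force: [-2.4, 3.3, 5.9]
width: 0.225
finger_force: 30.0
```

```bash
python3 f.py
python3 - <<'E'
from phase import *
c=shot('top','top2'); phase(c,(577.1,15.7),(484.9,65.7))
E
```

```text
t 11.5 rel tool mm [ 5.65e+00 -2.04e+01  1.00e-02] F tool [-0.1 -4.1 -5.9]
phi 212.2380293890015 r 38.25 radial F 2.25 tang 3.39 w 0.22457508384428737
dark [(np.float64(21.8), np.float64(29.0)), (np.float64(66.5), np.float64(72.8)), (np.float64(111.2), np.float64(117.0)), (np.float64(141.0), np.float64(162.2)), (np.float64(201.0), np.float64(207.8)), (np.float64(246.5), np.float64(253.0)), (np.float64(292.2), np.float64(298.5)), (np.float64(337.0), np.float64(344.0))]
hole dir 151.53 r 104.9
```

Request:
send_rows --commands '[0.604,-0.787,0,0,0,0,0.787,-0.604,0,0,0,0,0.916,-0.38,0,0,0,0,0.983,-0.129,0,0,0,0,0.983,0.129,0,0,0,0,0.916,0.38,0,0,0,0,0.787,0.604,0,0,0,0,0.604,0.787,0,0,0,0,0.38,0.916,0,0,0,0,0.129,0.983,0,0,0,0,-0.129,0.983,0,0,0,0,-0.38,0.916,0,0,0,0,-0.604,0.787,0,0,0,0,-0.296,0.266,0,0,0,0,0,0,0,0,0,0,0,0,0,0,0,0]'

```text
time_s: 13.15
tcp_pos: [639.1, -183.6, 111.7]
tcp_rot: [0.954, 0.301, -0.0, 0.0]
contact_force: [-2.8, -2.9, 7.7]
width: 0.227
finger_force: 30.0
```

```bash
python3 f.py
python3 - <<'E'
from phase import *
c=shot('top','top3'); phase(c,(577.1,15.7),(484.9,65.7))
E
```

```text
t 13.15 rel tool mm [ 6.151e+01  2.943e+01 -5.000e-02] F tool [-4.   0.8 -7.7]
phi 51.378007735580184 r 37.67 radial F -1.91 tang 3.6 w 0.22736416485704122
dark [(np.float64(13.2), np.float64(20.2)), (np.float64(58.2), np.float64(64.5)), (np.float64(103.0), np.float64(109.0)), (np.float64(141.0), np.float64(160.0)), (np.float64(192.2), np.float64(199.0)), (np.float64(237.8), np.float64(244.8)), (np.float64(284.3), np.float64(290.2)), (np.float64(328.8), np.float64(335.8))]
hole dir 151.53 r 104.9
```

Request:
send_rows --commands '[0,0,0,0,0,0,0,0,0,0,0,0,0,0,0,0,0,0,0,0,0,0,0,0,0,0,-2,0,0,0,0,0,-4,0,0,0,0,0,-4,0,0,0,0,0,-4,0,0,0,-0.4,-3.66,0,0,0,0,-0.4,-3.66,0,0,0,0,-0.4,-3.66,0,0,0,0,-0.4,-3.66,0,0,0,0,-0.4,-3.66,0,0,0,0,-0.4,-3.66,0,0,0,0,-0.4,-3.66,0,0,0,0,-0.4,-3.66,0,0,0,0,0,0,0,0,0,0,0,0,0,0,0,0,0,0,0,0,0,0]' --gripper 5

```text
time_s: 15.1
tcp_pos: [445.6, 37.7, 251.4]
tcp_rot: [0.954, 0.301, -0.0, 0.0]
contact_force: [-0.6, 0.9, 0.3]
width: 0.532
finger_force: 0.0
```

Run:
```python
from h import *
c=shot('wrist','w3'); print(arm.sense()['tcp_pos'].round(1))
```

```text
[445.6  37.5 251.3]
```

Request:
send_rows --commands '[1.62,-3.92,0,0,0,0,1.62,-3.92,0,0,0,0,1.62,-3.92,0,0,0,0,1.62,-3.92,0,0,0,0,1.62,-3.92,0,0,0,0,1.62,-3.92,0,0,0,0,0,0,0,0,0,0,0,0,0,0,0,0,0,0,0,0,0,0]'

```text
time_s: 16.05
tcp_pos: [390.5, 285.5, 251.2]
tcp_rot: [0.954, 0.3, -0.0, 0.0]
contact_force: [0.4, 1.0, -0.3]
width: 0.529
finger_force: 0.0
```

Run:
```python
from h import *
c=shot('wrist','w4'); print(arm.sense()['tcp_pos'].round(1))
b=load('w3')
cv2.imwrite('pics/crop4.png',np.hstack([cv2.resize(x['color'][60:460,150:480,::-1],None,fx=1.2,fy=1.2,interpolation=2) for x in (b,c)]))
```

```text
[390.5 285.4 251.4]
```

View pics/crop4.png

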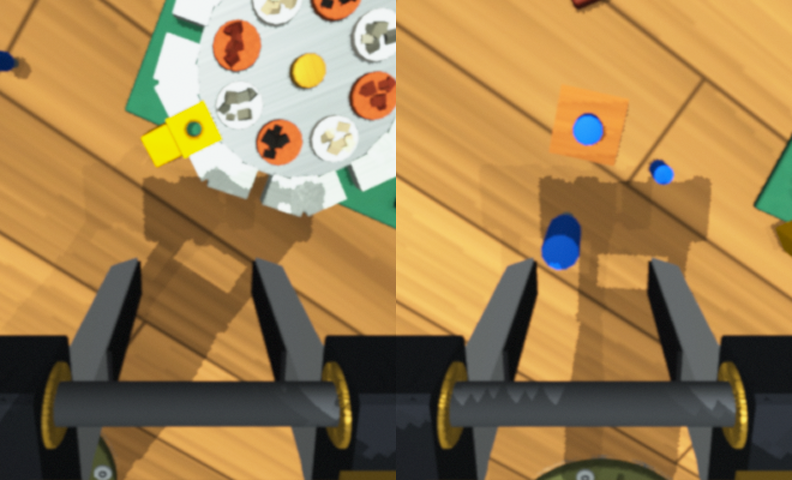

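Left panel: the bracket hole is at (312.5,167.5) and green shows through it, so a slot is under it. Right panel: the pin top is at (310,167.5) on its block.

Run:
```python
from h import *
b,c=load('w3'),load('w4')
def comp(c,m,u,v):
    n,l,s,ct=cv2.connectedComponentsWithStats(m.astype(np.uint8)); i=l[v,u]; return s[i],ct[i]
k=c['color'].astype(int); s,ct=comp(c,(k[...,2]>120)&(k[...,0]<90)&(k[...,2]>k[...,1]+40),310,167); print(s,ct)
pin=px(c,*ct,91); print('pin',pin.round(1),px(c,310,168).round(1), 'dia',np.linalg.norm(px(c,s[0],168,91)-px(c,s[0]+s[2],168,91)))
k=b['color'].astype(int)[150:190,295:335]; m=~((k[...,0]>150)&(k[...,1]>140)&(k[...,2]<90)); n,l,st,cc=cv2.connectedComponentsWithStats(m.astype(np.uint8)); i=l[17,17]; print(st[i],cc[i])
hole=px(b,cc[i][0]+295,cc[i][1]+150,66); print('hole',hole.round(1),px(b,312.5,167.5,66).round(1))
p=arm.sense()['tcp_pos']; print(totool(pin-p))
```

```text
[298 155  24  25 462] [309.77922078 167.26190476]
pin [431.8 318.8  91. ] [431.4 318.3  91.9] dia 22.55814075958112
[ 10  11  13  14 136] [15.92647059 17.28676471]
hole [485.7  69.1  66. ] [486.5  67.6  66. ]
[ 5.298 -0.376 16.035]
```

Request:
send_rows --commands '[2.65,-0.19,0,0,0,0,2.65,-0.19,0,0,0,0,0,0,3.6,0,0,0,0,0,3.6,0,0,0,0,0,3.6,0,0,0,0,0,3.6,0,0,0,0,0,3.6,0,0,0,0,0,1.0,0,0,0,0,0,0.8,0,0,0,0,0,0,0,0,0]'

```text
time_s: 17.1
tcp_pos: [431.7, 319.8, 54.0]
tcp_rot: [0.954, 0.3, 0.0, -0.0]
contact_force: [0.3, -0.2, -0.6]
width: 0.529
finger_force: 0.0
```

Request:
send_rows --commands '[0,0,0,0,0,0,0,0,0,0,0,0,0,0,0,0,0,0,0,0,0,0,0,0,0,0,0,0,0,0,0,0,0,0,0,0,0,0,0,0,0,0]' --gripper 2.0

```text
time_s: 17.8
tcp_pos: [431.4, 320.2, 54.1]
tcp_rot: [0.954, 0.301, 0.0, -0.0]
contact_force: [-0.8, -0.9, 6.0]
width: 0.248
finger_force: 30.0
```

Run:
```python
from h import *
c=shot('wrist','w5'); s=arm.sense(); print(s['tcp_pos'].round(1),s['width'],s['contact_force'].round(1),s['time_s'])
k=c['color'].astype(int); m=((k[...,2]>120)&(k[...,0]<90)&(k[...,2]>k[...,1]+40)); m[:,:250]=0;m[:,380:]=0
n,l,st,ct=cv2.connectedComponentsWithStats(m.astype(np.uint8)); i=1+st[1:,4].argmax(); print(st[i],ct[i])
# top face: points with depth z>88
vv,uu=np.nonzero(l==i); P=np.array([px(c,u,v) for u,v in zip(uu,vv)]); T=P[P[:,2]>88.5]; print(len(T),T.mean(0).round(1),((T.max(0)+T.min(0))/2).round(1))
```

```text
[431.4 320.2  54.1] 0.2562154701253143 [-0.2 -1.2  6.3] 17.85
[ 288  302   51   46 1848] [313.23376623 324.88852814]
1848 [430.9 320.3  91.7] [430.3 319.9  91.1]
```

Request:
send_rows --commands '[0,0,-1,0,0,0,0,0,-3,0,0,0,0,0,-4,0,0,0,0,0,-2,0,0,0,-1.43,3.38,0,0,0,0,-1.43,3.38,0,0,0,0,-1.43,3.38,0,0,0,0,-1.43,3.38,0,0,0,0,-1.43,3.38,0,0,0,0,-1.43,3.38,0,0,0,0,-1.43,3.38,0,0,0,0,0,0,1,0,0,0,0,0,1.5,0,0,0,0,0,0,0,0,0,0,0,0,0,0,0,0,0,0,0,0,0]'

```text
time_s: 19.45
tcp_pos: [485.0, 69.3, 129.2]
tcp_rot: [0.954, 0.301, 0.0, 0.0]
contact_force: [-0.5, 0.1, -1.1]
width: 0.248
finger_force: 30.0
```

Run:
```python
from h import *
c=shot('wrist','w6'); s=arm.sense(); print(s['tcp_pos'].round(1),s['width'],s['contact_force'].round(1),s['time_s'])
cv2.imwrite('pics/crop5.png',cv2.resize(c['color'][150:350,200:430,::-1],None,fx=3,fy=3,interpolation=2)[:600,:690])
```

```text
[485.   69.2 129.2] 0.24701476315190446 [ 0.1 -0.2 -0. ] 19.5
```

View pics/crop5.png

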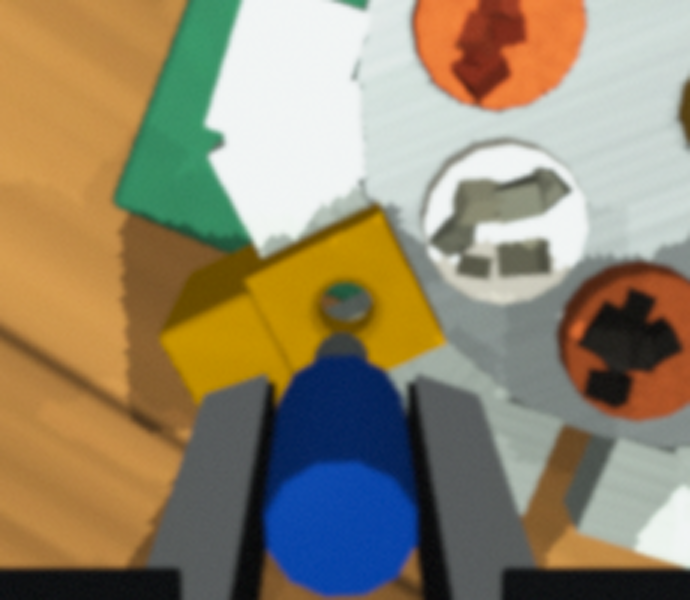

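The hole is at (315.7,250.3) and the held pin's top is centred at about (313.7,326).

Run:
```python
from h import *
c=load('w6'); s=arm.sense()
h=px(c,315.7,250.3,66); p=px(c,313.7,326,166.1); print(h.round(1),p.round(1),px(c,313.7,326).round(1))
d=h-p; d[2]=0; print(totool(d)*10,'tcp->hole',totool([*(h-s['tcp_pos'])[:2],0])*10)
# tip: shank tip at z 88 crop
k=c['color'].astype(int); m=((k[...,2]>140)&(k[...,0]<60)&(k[...,1]<110)); m[:300]=0; n,l,st,ct=cv2.connectedComponentsWithStats(m.astype(np.uint8)); i=1+st[1:,4].argmax(); print(st[i],ct[i])
```

```text
[487.7  69.5  66. ] [483.9  68.7 166.1] [484.2  68.9 166.7]
[3.61 1.58 0.  ] tcp->hole [2.38 1.36 0.  ]
[ 289  304   49   44 1710] [313.15847953 325.63508772]
```

Request:
send_rows --commands '[0.3,0.15,0,0,0,0,0,0,0.6,0,0,0,0,0,0.6,0,0,0,0,0,0.6,0,0,0,0,0,0.2,0,0,0,0,0,0.2,0,0,0,0,0,0.2,0,0,0,0,0,0,0,0,0]'

```text
time_s: 20.3
tcp_pos: [488.1, 69.3, 104.3]
tcp_rot: [0.954, 0.301, -0.0, -0.0]
contact_force: [0.0, 0.1, 1.2]
width: 0.246
finger_force: 30.0
```

```bash
python3 f.py
```

```text
t 20.3 rel tool mm [  82.83 -264.35    7.44] F tool [ 0.1 -0.1 -1.2]
phi 279.6251952142899 r 268.13 radial F 0.1 tang 0.07 w 0.24631380586373322
```

Request:
send_rows --commands '[0,0,0.15,0,0,0,0,0,0.15,0,0,0,0,0,0.15,0,0,0,0,0,0,0,0,0]'

```text
time_s: 20.7
tcp_pos: [488.0, 69.3, 99.7]
tcp_rot: [0.954, 0.301, -0.0, -0.0]
contact_force: [-1.1, -0.1, -1.3]
width: 0.252
finger_force: 30.0
```

```bash
python3 f.py
```

```text
t 20.7 rel tool mm [  82.78 -264.42   12.02] F tool [-1.  -0.5  1.3]
phi 279.6121873802745 r 268.19 radial F 0.33 tang -1.04 w 0.2521676822602612
```

Request:
send_rows --commands '[0,0,0.2,0,0,0,0,0,0.2,0,0,0,0,0,0.2,0,0,0,0,0,0.2,0,0,0,0,0,0.2,0,0,0,0,0,0,0,0,0]'

```text
time_s: 21.3
tcp_pos: [487.9, 69.3, 89.6]
tcp_rot: [0.954, 0.301, -0.0, -0.0]
contact_force: [-1.3, 0.6, -1.5]
width: 0.246
finger_force: 30.0
```

Request:
send_rows --commands '[0,0,0.15,0,0,0,0,0,0.15,0,0,0,0,0,0,0,0,0]'

```text
time_s: 21.6
tcp_pos: [488.0, 69.3, 86.7]
tcp_rot: [0.954, 0.301, -0.0, -0.0]
contact_force: [-2.2, -0.7, -1.3]
width: 0.25
finger_force: 30.0
```

```bash
python3 f.py
```

```text
t 21.6 rel tool mm [  82.8  -264.41   25.01] F tool [-2.2 -0.7  1.3]
phi 279.61560608094624 r 268.18 radial F 0.33 tang -2.3 w 0.2500401354932386
```

Request:
send_rows --commands '[0,0,0.2,0,0,0,0,0,0.2,0,0,0,0,0,0.2,0,0,0,0,0,0.2,0,0,0,0,0,0.15,0,0,0,0,0,0,0,0,0]'

```text
time_s: 22.2
tcp_pos: [488.0, 69.3, 77.1]
tcp_rot: [0.954, 0.301, -0.0, -0.0]
contact_force: [-2.9, 0.5, -2.4]
width: 0.25
finger_force: 30.0
```

Request:
send_rows --commands '[0,0,0.1,0,0,0,0,0,0.05,0,0,0,0,0,0,0,0,0]'

```text
time_s: 22.5
tcp_pos: [488.1, 69.3, 75.9]
tcp_rot: [0.954, 0.301, -0.0, -0.0]
contact_force: [-5.1, -0.2, 0.3]
width: 0.25
finger_force: 30.0
```

Request:
send_rows --commands '[-0.05,-0.03,0,0,0,0,0,0,0.05,0,0,0,0,0,0,0,0,0]'

```text
time_s: 22.8
tcp_pos: [487.8, 69.2, 75.5]
tcp_rot: [0.954, 0.301, 0.0, 0.0]
contact_force: [-1.3, -0.1, 0.0]
width: 0.249
finger_force: 30.0
```

Request:
send_rows --commands '[0,0,0,0,0,0,0,0,0,0,0,0,0,0,0,0,0,0,0,0,0,0,0,0,0,0,0,0,0,0]' --gripper 5

```text
time_s: 23.3
tcp_pos: [487.6, 69.3, 75.5]
tcp_rot: [0.954, 0.301, 0.0, 0.0]
contact_force: [-0.2, 0.3, 0.4]
width: 0.533
finger_force: 0.0
```

Request:
send_rows --commands '[0,0,-1,0,0,0,0,0,-2,0,0,0,0,0,-3,0,0,0,0,0,-3,0,0,0,-2,0,-2,0,0,0,-2,0,0,0,0,0,0,0,0,0,0,0,0,0,0,0,0,0,0,0,0,0,0,0]'

```text
time_s: 24.2
tcp_pos: [455.2, 46.6, 185.5]
tcp_rot: [0.954, 0.301, -0.0, -0.0]
contact_force: [0.5, -0.2, -0.6]
width: 0.532
finger_force: 0.0
```

Run:
```python
from phase import *
c=shot('wrist','w7'); t=shot('top','top4'); s=arm.sense(); print(s['tcp_pos'].round(1),s['contact_force'].round(1),s['time_s'])
k=c['color'].astype(int); m=((k[...,2]>100)&(k[...,0]<90)&(k[...,2]>k[...,1]+40)); m[:,:220]=0;m[:,420:]=0;m[300:]=0
n,l,st,ct=cv2.connectedComponentsWithStats(m.astype(np.uint8)); i=1+st[1:,4].argmax(); print(st[i],ct[i])
vv,uu=np.nonzero(l==i); P=np.array([px(c,u,v) for u,v in zip(uu,vv)]); T=P[P[:,2]>P[:,2].max()-6]; print(len(T),T.mean(0).round(1),np.median(T[:,2]),P[:,2].max())
phase(t,(577.1,15.7),(484.9,65.7))
x,y=map(int,ct[i]); cv2.imwrite('pics/last.png',cv2.resize(c['color'][max(0,y-70):y+80,max(0,x-100):x+100,::-1],None,fx=4,fy=4,interpolation=2))
```

```text
[455.   46.6 185.2] [-0.  -0.4  0.3] 24.3
[299 178  30  36 846] [313.57446809 195.85460993]
780 [487.1  69.1 112.6] 112.7441476540608 113.72319856493267
dark [(np.float64(13.2), np.float64(20.2)), (np.float64(58.2), np.float64(64.5)), (np.float64(103.0), np.float64(109.0)), (np.float64(125.5), np.float64(200.0)), (np.float64(202.0), np.float64(214.5)), (np.float64(237.8), np.float64(244.8)), (np.float64(284.3), np.float64(290.2)), (np.float64(328.8), np.float64(335.8))]
hole dir 151.53 r 104.9
```

View pics/last.png

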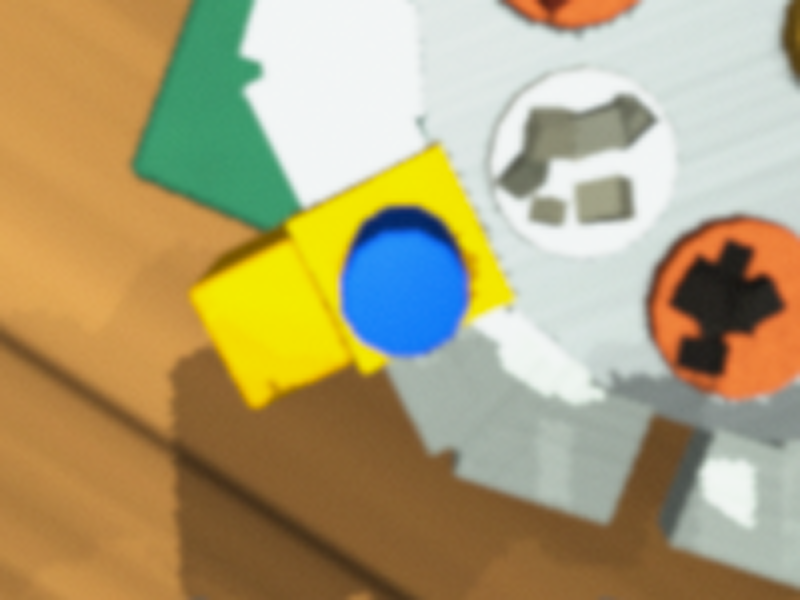

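The pin stands upright on the bracket. Its top measures 112.6 mm against 112 expected when home, the slot phase is 16.5° as targeted, and the gripper is clear.

```bash
python3 -c "
from bench import ticket; print(ticket.finish_job())"
```

```text
the job is handed in; nothing more can be done
None
```

The job is handed in at about 24 s: I wound the turntable on one division, and the blue pin is home in the bracket and released. The hand-in call gave no verdict, but the last pictures showed the slot lined up and the pin seated upright.

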